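# Free the pawl of the display stand and lower its shelf

### The job

Lower the raised shelf of the ratchet display stand, with the bowl still standing on it. Take the honing steel from its wooden rest and with it lift the red tail of the pawl, gently and without forcing it, until the pawl flops over and stays open; lay the steel back on its rest, and only then press the shelf's red knob slowly down until the shelf sits fully on its rubber feet, without ramming it. Let go of everything and leave the mug, the jar and the pepper mill where they are.

Things in the scene. Friction and masses are not known exactly. Their poses are not given: they have to be found in the camera images.
- base: Green steel foot plate of the stand, fixed, 200 (x) x 320 (y, -120 to +200) x 16 mm; origin on its underside, below the axis of the column; z up; the whole stand has its yaw. A toothed steel column (24 x 24 mm, teeth on its -y face) rises along z to 0.28-0.31 m. Four black rubber feet, 20 mm thick, stand at x +-45, y 70 and 150, tops at z = 50 mm: there the shelf lands; together they give about 1 mm per 6 N.
- tower: The column, with the carriage, shelf and pawl that it carries; origin on its axis, 0 to 30 mm above the base's origin; axes as the base. Pressing any of it with more than 25 N by the robot or 10 N by the steel damages it.
- shelf_foot (a point): Centre of the underside of the white shelf plate (160 x 160 x 12 mm); axes as the base. It starts 120 to 150 mm above the base's origin, at x 0, y +110 mm in the base's frame; home is 50 mm.
- shelf (a joint): How far the shelf is lowered, m; 0 at the start, 0.070 to 0.100 when home. It slides straight down the column with its carriage, counterbalanced and stiff: about 5 N of friction and some drag (about 2 N at 50 mm/s), give or take 2 N for the bowl's weight, so it stays where it is left. The engaged pawl blocks it after about 3 mm. Faster than 0.12 m/s is too fast.
- knob_top (a point): Centre of the flat top of the shelf's red push knob (diameter 36 mm, top 47 mm above the shelf's underside), at x -55, y +75 mm in the base's frame.
- pivot (a point): Point on the pawl's hinge axis, which runs along the base's x; axes as the base. The pawl: a nose arm down to the teeth, an orange ball (44 mm) up and outward, a flat red tail out to -y, 5 mm thick, y -12 to -56 mm and x -18 to +38 mm from here, level when engaged. The tail's height is adjustable and NOT measured: its underside lies anywhere from 12 mm below to 12 mm above this point.
- ledge (a point): Centre of the top of the fixed yellow ledge (56 x 47 x 5 mm, level) on the carriage, under the tail: x -12, y -34.5, z -25 mm from point pivot; axes as the base. It sticks out 22 mm beyond the tail towards the robot (-x), so a rod held along x can be laid on it there and slid in (+x) under the tail, then raised. The gap to the tail is 13 to 37 mm. Moves with the shelf.
- pawl (a joint): Angle of the pawl, rad: 0 engaged, grows as the tail is lifted. It tips over by its ball at about 0.8 and falls to its open stop at 0.91, where it stays; lifting on against the stop forces it. A rod 25 mm out from the hinge (y) feels about 5 N at first, less later, and tips the pawl by a straight lift of 15 to 35 mm after first touch, sliding outward along the tail; 6 mm more meets the stop.
- steel: Honing steel, 160 g. Origin on its axis where handle and blade meet; x along the axis to the tip, z up as it lies. Black handle with flat sides from x -100 to 0 mm, 22 wide (y) and 24 high (z); guard disc 30 mm across at x 0 to 4; round blade 10 mm across, tip at x = 134 mm. It balances near x = +20 mm.
- rest: Light wooden rest, fixed, foot 240 x 60 x 10 mm (x -115 to +125); origin on the table. The steel lies along its x with its axis at z = 50 mm in two flared notches, 18 mm long: the handle's at x -85 (floor z 38), the blade's at x +100 (floor z 45); cheeks reach z 65 and leave 2 mm each side at the floor, more above. At the start the steel's origin is within 3 mm of the rest's along x.
- bowl: Blue ceramic bowl on the shelf, rim diameter 110, height 50 mm, loose; origin at the centre of its underside, z up.
- mug: White mug, 76 mm diameter, 85 mm high, loose; origin at its underside.
- jar: Glass jar with red cap, 72 mm diameter, 100 mm high, loose; origin at its underside.
- mill: Wooden pepper mill, 56 mm diameter, 140 mm high, loose; origin at its underside.
Not all that is in view belongs to the job. Leave any green look-alike of the steel alone. Of the things that look like the rest, the larger one is meant.

How it is judged (in metres and radians):
On the way, in this order (a step that is already met when the one before it is completed fails the run):
1. the steel lifts the tail of the pawl, the shelf still up (value of joint pawl above 0.25 rad and contact force between steel and tower above 0.3 N and value of joint shelf below 0.01 m), for 0.05 s.
2. the pawl has flopped over and stays open without the steel touching the stand, the shelf still up (value of joint pawl above 0.85 rad and contact force between steel and tower below 0.1 N and value of joint shelf below 0.01 m), for 0.3 s.
3. the steel lies back on its rest, let go, the shelf still up (x of steel in the frame of rest between -0.03 and 0.03 m and y of steel in the frame of rest between -0.008 and 0.008 m and z of steel in the frame of rest between 0.043 and 0.058 m and angle between the x axis of steel and the x axis of rest, either way round below 0.12 rad and contact force between the fingers and steel below 0.1 N and value of joint pawl above 0.85 rad and value of joint shelf below 0.01 m), for 0.2 s.
At the end, for the whole second after the job is handed in: The shelf's underside is within 3 mm of the tops of its rubber feet, the pawl is open (past 0.85 rad), the bowl stands upright on the shelf, the steel lies in both notches of its rest (within 30 mm along, 8 mm across, level), all at rest (z of shelf_foot in the frame of base below 0.053 m and value of joint pawl above 0.85 rad and x of steel in the frame of rest between -0.03 and 0.03 m and y of steel in the frame of rest between -0.008 and 0.008 m and z of steel in the frame of rest between 0.043 and 0.058 m and angle between the x axis of steel and the x axis of rest, either way round below 0.12 rad and contact force between the fingers and steel below 0.1 N and x of bowl in the frame of shelf_foot between -0.03 and 0.06 m and y of bowl in the frame of shelf_foot between -0.03 and 0.06 m and angle between bowl's own z axis and vertical below 0.15 rad and linear speed of each of bowl, steel below 0.02 m/s); the robot touches nothing.
It fails at once if the steel pressed the stand with more than 10 N (contact force between steel and tower above 10 N).
It fails at once if the robot pressed the stand with more than 25 N (contact force between any of the fingers, the arm and tower above 25 N).
It fails at once if the shelf was lowered faster than 0.12 m/s (velocity of joint shelf above 0.12 m/s).
It fails at once if the bowl tipped or fell (angle between bowl's own z axis and vertical above 0.35 rad).
It fails at once if the mug, jar or mill was disturbed (distance of any of mug, jar, mill from where it was at the start of the episode above 0.03 m).
It also fails if it takes over 72 s, if anything falls off the work surface, if the arm or the gripper's body presses on something with over 40 N, if the wrist force passes 120 N, or if a joint passes its speed limit or range.

### The arm

A 6-joint arm with a two-finger parallel gripper is mounted at the origin on the work surface. World frame = base frame: x ahead of the robot, y to its left, z up, the work surface at z = 0. Lengths are in mm, angles in rad, forces in N, time in s.
With the tool pointing down it reaches from about 425 to 950 mm from the base axis. Payload 3.5 kg.
Tool frame: the origin (TCP) lies at the very end of the fingers, on their centre line; the grasp point (between the pads) lies hold_point_z behind it (hold_point_z is the distance from the TCP to the grasp point, in mm); z points along the fingers, y is the line along which they close (so a half turn about z gives the same grasp; the last joint's range is limited). The gripper opens to 85 mm and grips with 20 to 120 N. Pads are 22 mm wide; open, the fingers measure 114 mm over their backs; the gripper's body (76 mm by 85 mm) begins 54 mm behind the grasp point. The pads swing forward as they close: fully open they stand 13 mm farther back than shut.
Start: joints at [-0.15, 0.286, 1.577, -0, 1.279, -0.15], TCP at [674.986, 0.032, 231.325] pointing down, gripper open.
Joint ranges: [-2.77, 2.77], [-0.9, 2.22], [0.21, 2.48], [-1.53, 4.67], [0.24, 2.81], [-2.84, 2.84]. Speed limits (rad/s): [2.79, 2.79, 3.14, 3.14, 3.14, 3.14].

### API

Orientations are given as a rotation vector (axis times angle).
In Python, from bench import state, snapshot, get_calibration, finish_job, masks_of, hold_point_z gives the robot as it stands.
- The arm moves only by the tool play_rows, never from a script. Its argument "targets" is a list of rows, each a list of 7 numbers: the turn, a rotation vector about the world's x, y, z scaled (see below), then the shift along the world's x, y, z scaled (see below), then the opening, from -1 (shut) to 1 (fully open). A call has 1 to 5 rows; each row shifts and turns the commanded pose from where the row before left it; what a row does not reach is not made up. The controller multiplies each number of a shift by 300 mm and each number of a turn by 2 pi rad. A row lasts 1/10 s, in which the tool goes at most 50 mm and 8.59 degrees, less where a joint would pass 70% of its speed; a pose out of reach is approached as far as the arm can. A call with a number of a shift or a turn outside -1 to 1 is refused whole. A call with a gripper value outside its range is refused whole. The fingers move at their own pace and stop on an object; "squeeze" is the grip in N (left out, the last holds). Time passes only in rows, so rows that do not move let the fingers close. It gives the time, the measured TCP pose, the force, the opening and the grip force at its end, in the units of the state.
- state(): the state, without advancing time (a new reading comes with each control period).
- snapshot(name): name is "scene" or "side" or "wrist"; returns the picture (400x640x3 uint8, red, green, blue); there is no depth.
- get_calibration(name): a dict with "fx", "fy", "cx", "cy" (pixels), "R" (3x3) and "t" (3): a world point X has camera coordinates R X + t; the wrist camera has in their place "tool_from_camera" (4x4, takes a point from camera to tool coordinates, whose origin is the TCP and whose axes are the flange's). Camera axes: x right, y down, z forward; pixel columns grow to the right and rows downward; lengths in mm; the calibration is good to about 2 mm. A picture is of the moment at which its call begins: read the wrist's pose just before it. get_calibration takes no time and is no camera call.
- finish_job(): hands the job in; it is judged then, once.
Trained networks look in the newest picture that a camera, given by its name, has taken for a name from the list of things; names that differ only in an ending like _2 or _b are one class to them, and where a whole thing is asked for, a point or a joint stands for the part that bears it (a point fixed in the world has none). Each returns a list of dicts, best first, with "score" (0 to 1); they miss things now and then, are a little off and sometimes report something else, mostly with a low value. They report only what shows in the picture. A call takes as long as a camera call. They do not tell look-alikes from the thing itself.
- masks_of(camera, query): "pixels" (400x640 bool, what is visible of it) and "bbox" ([centre column, centre row, width, height] in pixels, round what is visible of it).
The state is a dict: "time": time; "joints": joint angles; "joint_vel": joint speeds; "joint_torque": joint torques, N m; "tool_pos": TCP position; "tcp_rot": TCP orientation; "wrist_force": force on the tool from outside, world axes, zero at the start; "wrist_torque": the same for the moment, N m; "opening": finger opening in mm; "grip_force": force on a finger pad.
Only numpy, scipy, OpenCV 4.12 (cv2) and the standard library are available. Lean on these libraries where they do the work, as an engineer would, in place of code of your own. Each camera call takes 0.05 s, during which the arm holds its last target. There are 200 camera calls.

## Working session

There is one attempt and no reset: what is moved stays moved. The work goes in short steps, Python scripts to look and compute and a tool call to move; the robot and the scene stay as the last step left them, time stands still between calls to the robot, and variables do not carry over. Pictures are saved under pics/ and viewed, at most 10 in all, crops included, and the job is handed in when it is done.

Besides the shell and the picture viewer there is one more tool, called by a JSON object that holds its "method" and its "body". play_rows: Moves the arm, as the interface text tells. Its arguments: {"type":"object","properties":{"targets":{"type":"array","items":{"type":"array","items":{"type":"number","minimum":-1,"maximum":1}}},"squeeze":{"type":"number"}},"required":["targets"]}

```bash
mkdir -p pics; ls; cat > h.py <<'E'
import numpy as np, cv2, pickle
from bench import *
def save(n,img,crop=None,s=1):
    im=img[...,::-1]
    if crop: r0,r1,c0,c1=crop; im=im[r0:r1,c0:c1]
    cv2.imwrite('pics/'+n+'.png',cv2.resize(im,None,fx=s,fy=s,interpolation=cv2.INTER_CUBIC))
def cam(n,st=None):
    c=get_calibration(n)
    K=np.array([[c['fx'],0,c['cx']],[0,c['fy'],c['cy']],[0,0,1.]])
    if 'R' in c: return K,np.array(c['R']),np.array(c['t'])
    st=st or state()
    T=np.eye(4);T[:3,:3]=cv2.Rodrigues(np.array(st['tcp_rot'],float))[0];T[:3,3]=st['tool_pos']
    W=np.linalg.inv(T@np.array(c['tool_from_camera']))
    return K,W[:3,:3],W[:3,3]
def proj(C,X):
    K,R,t=C; p=(np.atleast_2d(X)@R.T+t)@K.T; return p[:,:2]/p[:,2:]
def plane(C,uv,z):
    K,R,t=C; o=-R.T@t; d=R.T@np.linalg.inv(K)@np.array([uv[0],uv[1],1.]); return o+d*(z-o[2])/d[2]
def tri(Cs,uvs):
    A=[];b=[]
    for (K,R,t),uv in zip(Cs,uvs):
        o=-R.T@t; d=R.T@np.linalg.inv(K)@np.array([uv[0],uv[1],1.]); d/=np.linalg.norm(d); P=np.eye(3)-np.outer(d,d); A.append(P);b.append(P@o)
    X=np.linalg.lstsq(np.vstack(A),np.hstack(b),rcond=None)[0]
    return X,[np.linalg.norm(P@X-q) for P,q in zip(A,b)]
E
python3 - <<'E'
from h import *
print(state(), hold_point_z)
a=snapshot('scene');b=snapshot('side');w=snapshot('wrist')
save('all',np.vstack([a,b]),None,0.75)
save('scene',a);save('side',b);save('wrist',w)
for n in('scene','side','wrist'):
    C=cam(n);print(n,C[0][0,0],'pos',-C[1].T@C[2],'fwd',C[1][2])
    for q in('steel','rest','shelf','pawl','ledge','mug','jar','mill','bowl','base','knob_top'):
        print(q,[(round(m['score'],2),np.round(m['bbox']).tolist()) for m in masks_of(n,q)])
E
```

```text
pics
{'time': 0.0, 'joints': array([-1.50018223e-01,  2.87198458e-01,  1.57820042e+00, -2.07524303e-05,
        1.27858468e+00, -1.50031734e-01]), 'joint_vel': array([ 6.94373467e-04, -7.32250292e-04,  1.69499444e-04,  1.89366653e-05,
        5.11774190e-04,  9.21930276e-04]), 'joint_torque': array([-1.79628755e-04, -4.05981302e+01, -2.92628127e+01, -1.54224781e-04,
        5.81841552e-03,  3.74769741e-06]), 'tool_pos': array([6.74335700e+02, 1.12693423e-01, 2.29912628e+02]), 'tcp_rot': array([-2.22006687, -2.22011019,  0.00225263]), 'wrist_force': array([ 0.31769837, -0.32446673,  0.25352051]), 'wrist_torque': array([ 0.00894125, -0.0254509 ,  0.0183172 ]), 'grip_force': 0.0, 'opening': 85.75286185887093} 18.700000000000003
scene 487.5262304196716 pos [ 1378.98584584 -1125.84545609  1050.10903139] fwd [-0.53246864  0.65194485 -0.53985652]
steel [(0.87, [240.0, 302.0, 17.0, 45.0]), (0.66, [276.0, 254.0, 48.0, 38.0])]
rest [(0.65, [212.0, 240.0, 45.0, 30.0]), (0.6, [279.0, 260.0, 61.0, 48.0])]
shelf [(0.68, [364.0, 186.0, 67.0, 33.0]), (0.29, [326.0, 182.0, 18.0, 31.0])]
pawl [(0.54, 
[... 1083 characters left out ...]
61.0])]
wrist 338.3260155248724 pos [675.19300703  67.48461418 373.48414429] fwd [ 0.0016356  -0.26305472 -0.96477953]
steel [(0.43, [123.0, 397.0, 11.0, 5.0])]
rest [(0.21, [45.0, 28.0, 88.0, 56.0]), (0.15, [223.0, 185.0, 283.0, 368.0])]
shelf [(0.89, [223.0, 183.0, 284.0, 367.0])]
pawl [(0.86, [254.0, 284.0, 110.0, 166.0]), (0.55, [223.0, 183.0, 278.0, 366.0])]
ledge [(0.85, [224.0, 184.0, 283.0, 368.0])]
mug [(0.22, [124.0, 395.0, 14.0, 8.0])]
jar [(0.93, [48.0, 29.0, 95.0, 58.0])]
mill [(0.36, [122.0, 387.0, 12.0, 8.0])]
bowl [(0.61, [222.0, 7.0, 105.0, 14.0]), (0.49, [224.0, 186.0, 282.0, 372.0])]
base [(0.9, [341.0, 125.0, 109.0, 233.0])]
knob_top [(0.91, [224.0, 184.0, 286.0, 367.0])]
```

View pics/scene.png

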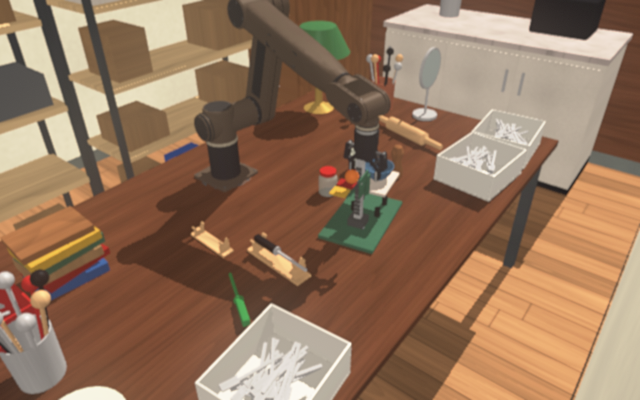

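View pics/side.png

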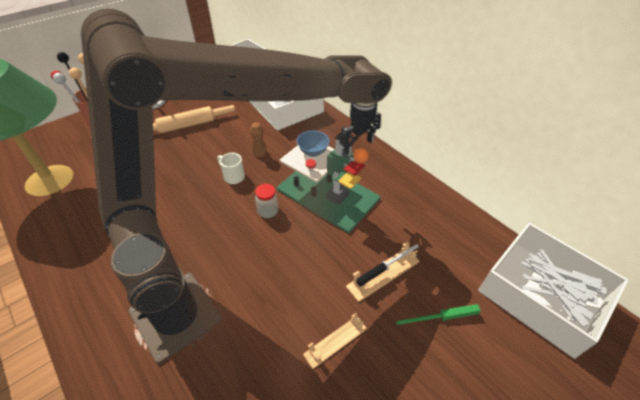

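The real steel (black handle) lies on the larger rest at scene (276,254) and side (386,266). Things that could be taken for it are the green look-alike at scene (240,302) / side (439,316) and the smaller empty rest at scene (212,240) / side (334,340). The stand is at scene (362,210). Next is a close crop to check the choice.

```bash
python3 - <<'E'
from h import *
a=cv2.imread('pics/scene.png');b=cv2.imread('pics/side.png');w=cv2.imread('pics/wrist.png')
f=lambda i,r0,c0,h,wd,s:cv2.resize(i[r0:r0+h,c0:c0+wd],(wd*s,h*s),interpolation=cv2.INTER_CUBIC)
im=np.zeros((600,800,3),np.uint8)
im[:300,:400]=f(a,225,235,75,100,4)   # scene steel
im[:300,400:]=f(b,230,335,75,100,4)   # side steel
im[300:,:400]=f(a,155,315,100,100,4)[50:350]
im[300:,400:]=f(b,125,275,75,100,4)
cv2.imwrite('pics/c1.png',im)
E
```

```text
(no output)
```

View pics/c1.png

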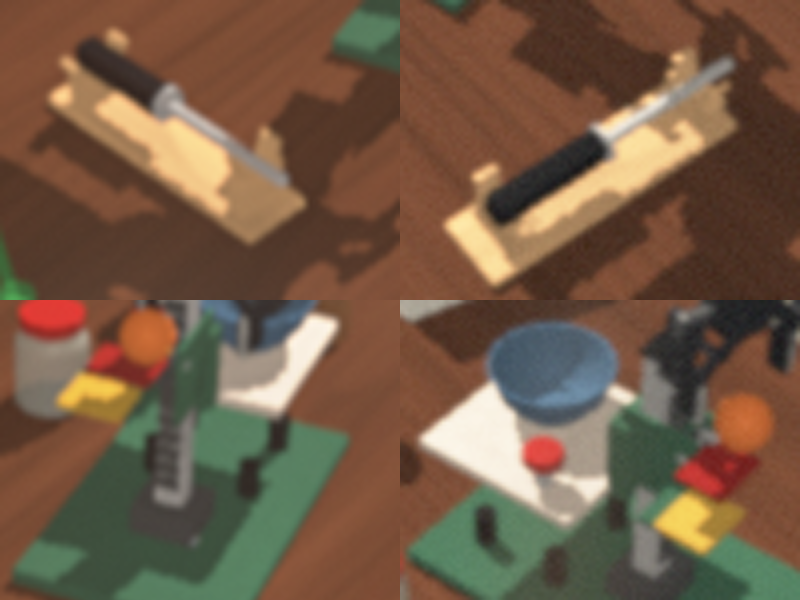

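View pics/wrist.png

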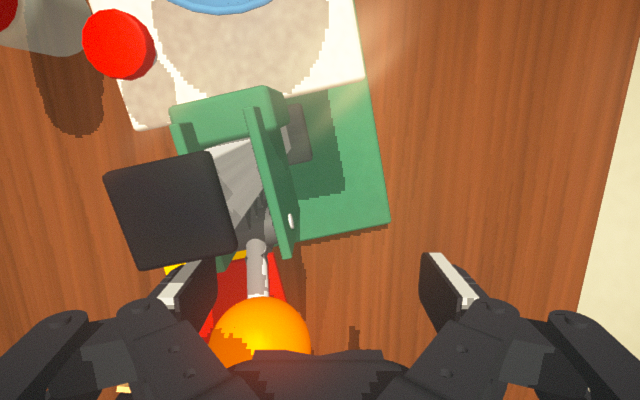

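The crop confirms it: black handle, grey blade on the larger rest, handle to -x. In the wrist view the column top is at (170,210), the orange ball at (260,345) and the red knob at (118,45). I'll get coarse positions, then move clear.

```bash
python3 - <<'E'
from h import *
S,D,W=cam('scene'),cam('side'),cam('wrist')
pickle.dump((S,D,W),open('c0.pkl','wb'))
P={'butt':((256,237),(359,282)),'guard':((277,250.5),(386,264.5)),'tip':((307,271),(419,245.5))}
for k,(u,v) in P.items(): 
    X,e=tri([S,D],[u,v]);print(k,X.round(1),np.round(e,1))
# ball, side vs wrist vs scene
print('ball',tri([S,D,W],[(315+147/4,167.5+37/4),(275+343/4,125+123/4),(262,347)]))
print('knob',tri([D,W],[(275+143/4,125+150/4),(118,45)]))
print('base right-front corner z16 (wrist)',plane(W,(388,222),16),'scene back-right',plane(S,(402.5,201.7),16))
print('column top sq at z295',[plane(W,p,295).round(1) for p in((105,178),(210,152),(238,248),(140,270))])
print('jar',plane(D,(266,192),100),'mill',plane(D,(256,124),140))
E
```

```text
butt [ 443.4 -270.9   53. ] [0.5 0.5]
guard [ 544.1 -280.    53.8] [0.6 0.6]
tip [ 675.4 -294.2   49.7] [1.3 1.3]
ball (array([652.24837102, -34.66590215, 246.58627145]), [np.float64(0.8222710446016517), np.float64(1.446136779160478), np.float64(1.52300860594094)])
knob (array([567.91844619,  99.7151465 , 173.96457615]), [np.float64(1.0351845160462383), np.float64(1.035184516046364)])
base right-front corner z16 (wrist) [754.24327491 -54.98423577  16.        ] scene back-right [696.11357178 244.7827279   16.        ]
column top sq at z295 [array([625.2,  51.6, 295. ]), array([650.4,  57.7, 295. ]), array([655.4,  33.8, 295. ]), array([630.1,  27.8, 295. ])]
jar [416.87870754 143.4130054  100.        ] mill [565.6180544  417.15795658 140.        ]
```

{"method": "play_rows", "body": {"targets": [[0,0,0,0,0,0.16,1],[0,0,0,0,0,0.16,1],[0,0,0,0,0,0.16,1],[0,0,0,0,0,0.16,1],[0,0,0,0,0,0,1]]}}

```text
time: 2.3
tool_pos: [676.6, -0.1, 434.7]
tcp_rot: [2.211, 2.212, 0.016]
wrist_force: [0.8, 0.8, 0.1]
opening: 85.8
grip_force: 0.0
```

```bash
python3 - <<'E'
from h import *
st=state();w=snapshot('wrist');C=cam('wrist',st);pickle.dump(C,open('c1.pkl','wb'));save('w1',w);save('w1v',w,None,1.25)
E
```

```text
(no output)
```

View pics/w1v.png

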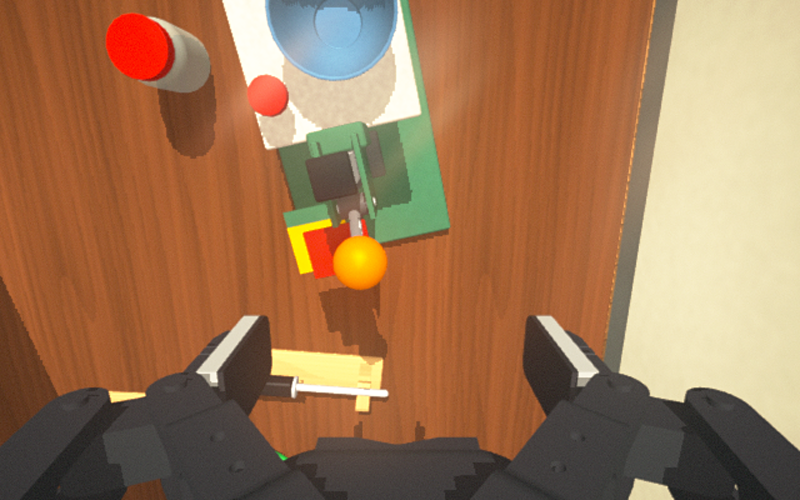

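{"method": "play_rows", "body": {"targets": [[0,0,0,-0.16,-0.05,0,1],[0,0,0,-0.16,-0.05,0,1],[0,0,0,-0.16,-0.05,0,1],[0,0,0,0,0,0,1]]}}

```text
time: 2.75
tool_pos: [527.0, -45.1, 420.8]
tcp_rot: [-2.221, -2.216, 0.005]
wrist_force: [0.4, -0.3, 0.4]
opening: 85.3
grip_force: 0.0
```

The stand shows clearly: yellow ledge corners at (287,226) and (303,273), red tail corners at (304,233) and (318,277), ball at (360,262) and knob at (268,96), all in the 1.25x picture. Next, a second wrist view for parallax.

```bash
python3 - <<'E'
from h import *
st=state();w=snapshot('wrist');C=cam('wrist',st);pickle.dump(C,open('c2.pkl','wb'));save('w2',w);save('w2v',w,None,1.25)
E
```

```text
(no output)
```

View pics/w2v.png

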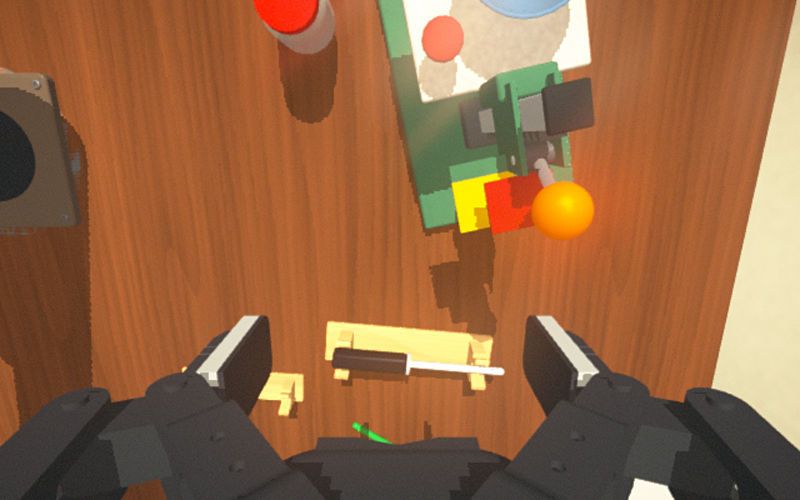

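```bash
python3 - <<'E'
from h import *
S,D,W=pickle.load(open('c0.pkl','rb'));A=pickle.load(open('c1.pkl','rb'));B=pickle.load(open('c2.pkl','rb'))
P={'ledgeBL':((287,226),(452,182)),'ledgeFL':((303,273),(461,233)),'tailBL':((304,233),(485,180)),'tailFL':((318,277),(494,233)),
'ball':((360,262),(563,210)),'knob':((268,96),(443,39)),'shelfL':((268,149),(422,101)),'shelfR':((421,112),(590,63)),
'coltL':((307,160),(542,88)),'coltR':((350,151),(586,79)),'coltFR':((358,195),(593,125)),'coltFL':((317,203),(552,135)),'guard':((295,387),(408,364)),'tip':((386,393.5),(502,371.5)),
'restBR':((382,357),(492,336))}
for k,(u,v) in P.items():
    X,e=tri([A,B],[np.array(u)/1.25,np.array(v)/1.25]);print(k,X.round(1),np.round(e,1))
print('baseFR',plane(A,np.array((448,229))/1.25,16),'baseFL',plane(B,np.array((426,230))/1.25,16),'baseedgeL',plane(B,np.array((380,0))/1.25,16))
print('butt',plane(B,np.array((333,358))/1.25,60),'rest corners',[plane(B,np.array(p)/1.25,10).round(1) for p in((328,321),(492,336))])
E
```

```text
ledgeBL [576.4 -18.  176.9] [0.6 0.6]
ledgeFL [587.4 -67.3 170.5] [0.1 0.1]
tailBL [599.3 -14.5 213.8] [1.4 1.4]
tailFL [609.4 -58.  210.7] [0.3 0.3]
ball [650.7 -31.7 250.3] [0.1 0.1]
knob [565.9 100.8 170.8] [0.1 0.1]
shelfL [551.1  53.7 131.3] [0.6 0.6]
shelfR [706.8  87.9 135.4] [0.9 0.9]
coltL [618.3  50.7 279.8] [0.1 0.1]
coltR [647.4  56.5 274.6] [0.1 0.1]
coltFR [652.4  27.5 281.4] [0.9 0.9]
coltFL [624.8  22.1 286.7] [0.1 0.1]
guard [ 540.4 -276.2   50.6] [0.3 0.3]
tip [ 668.5 -288.2   50.3] [0. 0.]
restBR [ 662.6 -257.     4.8] [0.9 0.9]
baseFR [754.2272185  -56.74987885  16.        ] baseFL [564.32378821 -98.53495015  16.        ] baseedgeL [507.05716901 173.18433299  16.        ]
butt [ 440.87934378 -262.05970022   60.        ] rest corners [array([ 427.6, -231.8,   10. ]), array([ 661.7, -255.4,   10. ])]
```

{"method": "play_rows", "body": {"targets": [[0,0,0.0234,-0.005,-0.076,-0.09,1],[0,0,0.0234,-0.005,-0.076,-0.09,1],[0,0,0.0234,-0.005,-0.076,-0.09,1],[0,0,0.0234,-0.005,-0.076,-0.09,1],[0,0,0.0234,-0.005,-0.076,-0.09,1]]}}

```text
time: 3.3
tool_pos: [524.8, -159.4, 285.9]
tcp_rot: [-1.265, -2.874, -0.0]
wrist_force: [-0.3, -0.4, 0.3]
opening: 85.8
grip_force: 0.0
```

{"method": "play_rows", "body": {"targets": [[0,0,0.0234,-0.005,-0.076,-0.08,1],[0,0,0.0234,-0.005,-0.076,-0.08,1],[0,0,0.0234,-0.005,-0.076,-0.08,1],[0,0,0.0234,-0.005,-0.076,-0.08,1],[0,0,0.0234,-0.005,-0.076,-0.08,1]]}}

```text
time: 3.8
tool_pos: [517.2, -273.3, 165.8]
tcp_rot: [-0.148, -3.137, -0.002]
wrist_force: [0.0, -0.5, 0.3]
opening: 85.1
grip_force: 0.0
```

{"method": "play_rows", "body": {"targets": [[0,0,0,0,0,0,1],[0,0,0,0,0,0,1]]}}

```text
time: 4.0
tool_pos: [516.8, -272.4, 166.7]
tcp_rot: [-0.162, -3.135, -0.003]
wrist_force: [1.3, -0.1, 0.9]
opening: 85.3
grip_force: 0.0
```

```bash
python3 - <<'E'
from h import *
st=state();w=snapshot('wrist');C=cam('wrist',st);pickle.dump(C,open('c3.pkl','wb'));save('w3',w);
print(st['tool_pos'],st['tcp_rot'],st['joints'])
T=cv2.Rodrigues(np.array(st['tcp_rot']))[0];print('tool y',T[:,1],'z',T[:,2])
for q in('steel','rest'):
  for m in masks_of('wrist',q)[:2]: print(q,m['score'],m['bbox'])
# overlay predicted steel
d=np.array([.995,-.0985,0]);o=np.array([536,-275,50.])
for p in proj(C,[o+d*x for x in(-100,-50,0,60,134)]): cv2.circle(w,tuple(int(v) for v in p),2,(0,255,0),-1)
save('w3v',w,None,1.25)
E
```

```text
[ 516.82996122 -272.44438775  166.73069061] [-0.16200485 -3.13523187 -0.00335881] [-6.58922915e-01  1.51471514e-01  1.85875525e+00  5.68615481e-04
  1.13437408e+00 -2.12670747e+00]
tool y [0.10307162 0.99467188 0.00202461] z [-0.00206287  0.00224921 -0.99999534]
steel 0.85 [313.9, 222.3, 33.3, 267.7]
steel 0.58 [118.0, 227.0, 86.2, 195.8]
rest 0.94 [204.4, 17.6, 70.3, 33.9]
rest 0.72 [311.4, 207.4, 76.1, 270.0]
```

View pics/w3v.png

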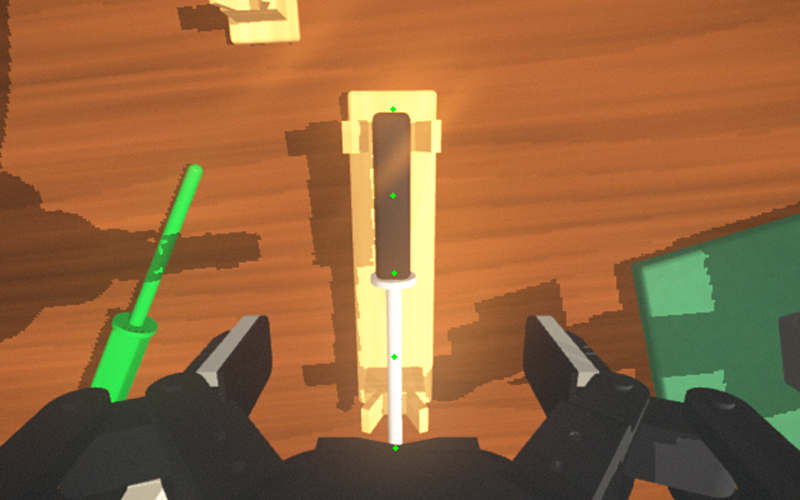

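{"method": "play_rows", "body": {"targets": [[0,0,0,-0.008,0,-0.13,1],[0,0,0,-0.008,0,-0.13,1],[0,0,0,0,0,-0.13,1],[0,0,0,0,0,-0.06,1],[0,0,0,0,0,0,1]]}}

```text
time: 4.65
tool_pos: [510.7, -270.7, 31.0]
tcp_rot: [-0.157, -3.134, -0.005]
wrist_force: [-0.6, 0.4, 0.2]
opening: 85.0
grip_force: 0.0
```

{"method": "play_rows", "body": {"targets": [[0,0,0,0,0,0,-1],[0,0,0,0,0,0,-1],[0,0,0,0,0,0,-1],[0,0,0,0,0,0,-1],[0,0,0,0,0,0,-1]], "squeeze": 100}}

```text
time: 5.15
tool_pos: [512.9, -273.4, 35.0]
tcp_rot: [0.158, 3.135, -0.002]
wrist_force: [0.3, 0.2, 6.1]
opening: 20.3
grip_force: 98.6
```

{"method": "play_rows", "body": {"targets": [[0,0,0,0,0,0.02,-1],[0,0,0,0,0,0.04,-1],[0,0,0,0,0,0.08,-1],[0,0,0,0,0,0.08,-1],[0,0,0,0,0,0.08,-1]]}}

```text
time: 5.65
tool_pos: [511.6, -272.5, 124.4]
tcp_rot: [-0.158, -3.137, -0.001]
wrist_force: [-0.8, -0.0, -1.6]
opening: 20.0
grip_force: 97.9
```

{"method": "play_rows", "body": {"targets": [[0,0,0.01,-0.004,0.07,0.033,-1],[0,0,0.01,-0.004,0.11,0.033,-1],[0,0,0.01,-0.004,0.12,0.033,-1],[0,0,0.01,-0.004,0.12,0.033,-1],[0,0,0.01,-0.004,0.12,0.033,-1]]}}

```text
time: 6.15
tool_pos: [505.4, -109.3, 173.6]
tcp_rot: [0.338, -3.123, -0.0]
wrist_force: [1.7, 0.1, -1.8]
opening: 20.0
grip_force: 98.0
```

{"method": "play_rows", "body": {"targets": [[0,0,0,0,0,0,-1],[0,0,0,0,0,0,-1],[0,0,0,0,0,0,-1]]}}

```text
time: 6.45
tool_pos: [505.8, -111.3, 172.7]
tcp_rot: [0.334, -3.123, 0.0]
wrist_force: [0.5, -0.8, -1.3]
opening: 20.3
grip_force: 98.1
```

```bash
python3 - <<'E'
from h import *
st=state();a=snapshot('scene');b=snapshot('side');w=snapshot('wrist')
print(st['tool_pos'],st['wrist_force'],st['wrist_torque'],st['opening'])
T=cv2.Rodrigues(np.array(st['tcp_rot']))[0];print('tool y',T[:,1],'z',T[:,2])
save('s4',a);save('d4',b);save('w4',w)
S,D=cam('scene'),cam('side');C=cam('wrist',st)
g=np.array(st['tool_pos'])-T[:,2]*18.7; d=np.array([T[1,1],-T[0,1],0]);
X=[g+25*d,g+159*d]
for n,i,c in(('s',a,S),('d',b,D)):
    print(n,proj(c,X).round(1))
f=lambda i,r0,c0,h,wd,s:cv2.resize(i[r0:r0+h,c0:c0+wd,::-1],(wd*s,h*s),interpolation=cv2.INTER_CUBIC)
cv2.imwrite('pics/c4.png',np.hstack([f(a,150,270,110,100,4),f(b,120,300,110,100,4)]))
E
```

```text
[ 505.83135329 -111.27069607  172.74329163] [ 0.50219676 -0.8490646  -1.27584188] [-0.07114935  0.11816809 -0.02449863] 20.309316196954374
tool y [-2.11222937e-01  9.77437897e-01 -1.69184193e-04] z [-3.70126651e-04 -2.53073279e-04 -9.99999899e-01]
s [[307.7 188.3]
 [345.8 198.1]]
d [[345.4 201.3]
 [370.6 175.7]]
```

View pics/c4.png

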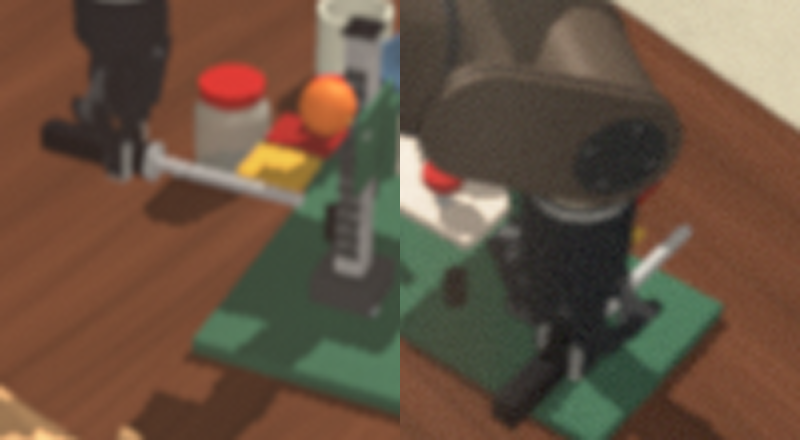

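```bash
python3 - <<'E'
from h import *
S,D=cam('scene'),cam('side');
print('tip',tri([S,D],[(346,200.3),(371.8,178)]))
print('ledge corners prev: scene FL (329.5,193)  pred:',proj(S,[[576.4,-18,174],[587.4,-67.3,174]]),proj(D,[[576.4,-18,174],[587.4,-67.3,174]]))
# colour segmentation of tip/blade rows in scene relative to yellow
i=cv2.imread('pics/s4.png');hsv=cv2.cvtColor(i,cv2.COLOR_BGR2HSV)
y=(hsv[...,0]>20)&(hsv[...,0]<33)&(hsv[...,1]>150)&(hsv[...,2]>120);y[:, :320]=0;y[:150]=0;y[220:]=0;y[:,360:]=0
v,u=np.nonzero(y);print('yellow u',u.min(),u.max(),'v',v.min(),v.max());
for c in range(328,356,3): 
    r=v[u==c]; print(c,(r.min(),r.max()) if len(r) else None)
E
```

```text
tip (array([663.4949196 , -81.00850268, 184.46080567]), [np.float64(1.4608552187393202), np.float64(1.4608552187389792)])
ledge corners prev: scene FL (329.5,193)  pred: [[335.17805425 185.78114276]
 [328.91709439 193.39936156]] [[336.72126699 181.37876186]
 [350.2707059  188.76485112]]
yellow u 331 348 v 187 195
328 None
331 (np.int64(191), np.int64(192))
334 (np.int64(188), np.int64(191))
337 (np.int64(187), np.int64(190))
340 (np.int64(188), np.int64(190))
343 (np.int64(189), np.int64(190))
346 (np.int64(195), np.int64(195))
349 None
352 None
355 None
```

The tip droops slightly (z about 185), so I'll raise it 5 mm, then slide in from the front between ledge and tail.

{"method": "play_rows", "body": {"targets": [[0,0,0,0,0,0.017,-1],[0,0,0,-0.007,0.032,0,-1],[0,0,0,-0.007,0.032,0,-1],[0,0,0,0,0,0,-1]]}}

```text
time: 7.0
tool_pos: [501.3, -90.1, 177.7]
tcp_rot: [0.337, -3.123, -0.001]
wrist_force: [-0.7, -0.3, -1.9]
opening: 20.6
grip_force: 98.1
```

{"method": "play_rows", "body": {"targets": [[0,0,0,-0.007,0.032,0,-1],[0,0,0,-0.007,0.032,0,-1],[0,0,0,0,0,0,-1]]}}

```text
time: 7.3
tool_pos: [497.2, -70.9, 177.7]
tcp_rot: [0.337, -3.123, -0.001]
wrist_force: [-0.6, 0.0, -0.8]
opening: 20.5
grip_force: 98.1
```

{"method": "play_rows", "body": {"targets": [[0,0,0,-0.007,0.032,0,-1],[0,0,0,-0.007,0.032,0,-1],[0,0,0,0,0,0,-1]]}}

```text
time: 7.6
tool_pos: [493.0, -51.9, 177.8]
tcp_rot: [0.337, -3.123, -0.001]
wrist_force: [-0.0, 0.4, -2.3]
opening: 20.1
grip_force: 98.1
```

```bash
python3 - <<'E'
from h import *
st=state();a=snapshot('scene');b=snapshot('side')
print(st['tool_pos'],st['wrist_force'],st['wrist_torque'])
save('s5',a);save('d5',b)
f=lambda i,r0,c0,h,wd,s:cv2.resize(i[r0:r0+h,c0:c0+wd,::-1],(wd*s,h*s),interpolation=cv2.INTER_CUBIC)
cv2.imwrite('pics/c5.png',np.hstack([f(a,155,300,70,80,5),f(b,120,310,70,80,5)]))
E
```

```text
[493.0123708  -51.8994233  177.78667376] [-0.04277897  0.39086282 -2.26888599] [-0.05007972  0.02597237  0.00718531]
```

View pics/c5.png

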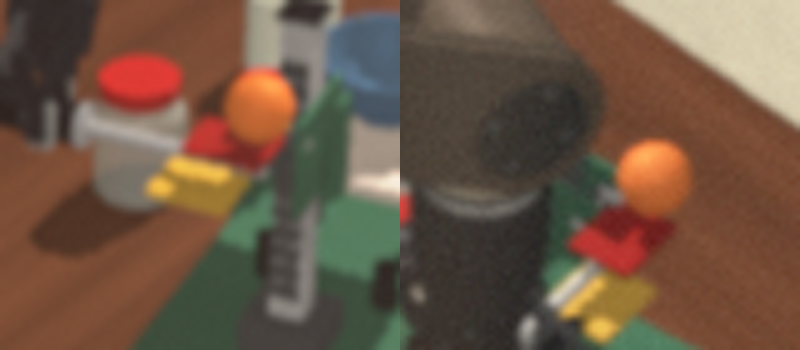

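The rod is visible between the yellow ledge and red tail in both views. Lifting slowly now.

{"method": "play_rows", "body": {"targets": [[0,0,0,0,0,0.007,-1],[0,0,0,0,0,0.007,-1],[0,0,0,0,0,0.007,-1],[0,0,0,0,0,0.007,-1],[0,0,0,0,0,0,-1]], "squeeze": 120}}

```text
time: 8.2
tool_pos: [493.7, -53.3, 186.9]
tcp_rot: [-0.334, 3.123, -0.001]
wrist_force: [-0.4, -0.1, -1.6]
opening: 19.9
grip_force: 119.8
```

{"method": "play_rows", "body": {"targets": [[0,0,0,0,0,0.007,-1],[0,0,0,0,0,0.007,-1],[0,0,0,0,0,0.007,-1],[0,0,0,0,0,0,-1]]}}

```text
time: 8.6
tool_pos: [493.1, -52.9, 192.0]
tcp_rot: [0.335, -3.123, -0.001]
wrist_force: [2.5, 0.6, -4.8]
opening: 20.2
grip_force: 119.6
```

{"method": "play_rows", "body": {"targets": [[0,0,0,0,0,0.007,-1],[0,0,0,0,0,0.007,-1],[0,0,0,0,0,0.007,-1],[0,0,0,0,0,0,-1]]}}

```text
time: 9.0
tool_pos: [492.7, -53.1, 198.8]
tcp_rot: [0.335, -3.121, -0.0]
wrist_force: [-1.3, 0.3, -4.8]
opening: 19.4
grip_force: 119.7
```

```bash
cat >> h.py <<'E'
def ball():
    out=[]
    for n in('scene','side'):
        h=cv2.cvtColor(snapshot(n),cv2.COLOR_RGB2HSV); m=((h[...,0]>6)&(h[...,0]<16)&(h[...,1]>175)&(h[...,2]>150)).astype(np.uint8); m[:120]=0;m[230:]=0;m[:,:320]=0;m[:,400:]=0
        k,l,s,c=cv2.connectedComponentsWithStats(m); j=1+np.argmax(s[1:,4]) if k>1 else 0; out.append((n,s[j,4],c[j].round(1)))
    X=tri([cam('scene'),cam('side')],[out[0][2],out[1][2]]);return out,X
E
python3 - <<'E'
from h import *
st=state();print(st['tool_pos'],st['wrist_force'],st['wrist_torque'],ball())
E
```

```text
[492.67538815 -53.09470373 198.81885678] [-1.32182524  0.2951416  -4.79170449] [-0.07516067  0.65070225  0.11027988] ([('scene', np.int32(114), array([353.1, 171.9])), ('side', np.int32(133), array([357.5, 151.4]))], (array([649.81989495, -23.46612649, 257.89477167]), [np.float64(0.7810901478439319), np.float64(0.7810901478433772)]))
```

{"method": "play_rows", "body": {"targets": [[0,0,0,0,0,0.007,-1],[0,0,0,0,0,0.007,-1],[0,0,0,0,0,0.007,-1],[0,0,0,0,0,0,-1]]}}

```text
time: 9.5
tool_pos: [494.5, -53.5, 206.7]
tcp_rot: [-0.334, 3.12, -0.002]
wrist_force: [0.3, -0.4, -3.2]
opening: 20.2
grip_force: 120.0
```

```bash
python3 -c "
from h import *
st=state();print(st['tool_pos'],st['wrist_force'],st['wrist_torque'],ball())"
```

```text
[494.52475523 -53.53842656 206.68523858] [ 0.31362933 -0.37469945 -3.24871287] [-0.13233794  0.29049672 -0.01490001] ([('scene', np.int32(108), array([354.3, 168.5])), ('side', np.int32(124), array([353.6, 148. ]))], (array([645.80067596, -10.38078331, 263.53718665]), [np.float64(1.6441269182580067), np.float64(1.644126918258022)]))
```

{"method": "play_rows", "body": {"targets": [[0,0,0,0,0,0.007,-1],[0,0,0,0,0,0.007,-1],[0,0,0,0,0,0,-1]]}}

```text
time: 9.9
tool_pos: [493.9, -53.2, 210.2]
tcp_rot: [-0.335, 3.122, -0.001]
wrist_force: [-0.0, -0.4, -1.8]
opening: 19.9
grip_force: 120.2
```

```bash
python3 -c "
from h import *
st=state();print(st['tool_pos'],st['wrist_force'],st['wrist_torque'],ball())"
```

```text
[493.88395343 -53.2188943  210.20994222] [-0.00473511 -0.37497501 -1.7888142 ] [-0.13257307  0.15419555 -0.06761754] ([('scene', np.int32(107), array([355.4, 167.3])), ('side', np.int32(115), array([352.3, 147.1]))], (array([645.50472017,  -4.65368246, 264.40627572]), [np.float64(0.8618895250143754), np.float64(0.8618895250148739)]))
```

{"method": "play_rows", "body": {"targets": [[0,0,0,0,0,0.007,-1],[0,0,0,0,0,0.007,-1],[0,0,0,0,0,0,-1]]}}

```text
time: 10.3
tool_pos: [493.7, -53.1, 214.2]
tcp_rot: [-0.335, 3.123, -0.0]
wrist_force: [-0.5, 0.2, -1.0]
opening: 19.9
grip_force: 120.2
```

```bash
python3 -c "
from h import *
st=state();print(st['tool_pos'],st['wrist_force'],st['wrist_torque'],ball())"
```

```text
[493.73631433 -53.13571186 214.1880038 ] [-0.47172541  0.15583422 -0.97890826] [-0.07336019  0.09284289  0.00039043] ([('scene', np.int32(102), array([356. , 166.4])), ('side', np.int32(111), array([350.6, 146.3]))], (array([643.9111474 ,   1.09948585, 264.51140394]), [np.float64(0.9155450394225125), np.float64(0.9155450394225145)]))
```

{"method": "play_rows", "body": {"targets": [[0,0,0,0,0,0.007,-1],[0,0,0,0,0,0,-1],[0,0,0,0,0,0,-1]]}}

```text
time: 10.7
tool_pos: [493.6, -53.1, 215.9]
tcp_rot: [-0.335, 3.123, -0.0]
wrist_force: [0.2, 0.2, -0.4]
opening: 20.1
grip_force: 120.2
```

```bash
python3 -c "
from h import *
st=state();print(st['tool_pos'],st['wrist_force'],st['wrist_torque'],ball())"
```

```text
[493.55735639 -53.11328678 215.94969384] [ 0.21709131  0.22461834 -0.43401873] [ 0.02021856  0.12200834 -0.02319969] ([('scene', np.int32(108), array([356.4, 165.9])), ('side', np.int32(114), array([350.2, 145.8]))], (array([643.97361956,   3.06243247, 265.32122089]), [np.float64(0.7704207764482419), np.float64(0.7704207764480505)]))
```

{"method": "play_rows", "body": {"targets": [[0,0,0,0,0,0.007,-1],[0,0,0,0,0,0,-1],[0,0,0,0,0,0,-1]]}}

```text
time: 11.1
tool_pos: [493.5, -53.1, 218.0]
tcp_rot: [-0.335, 3.123, -0.0]
wrist_force: [0.4, -0.7, -0.8]
opening: 20.2
grip_force: 120.2
```

```bash
python3 -c "
from h import *
st=state();print(st['tool_pos'],st['wrist_force'],st['wrist_torque'],ball())"
```

```text
[493.50689579 -53.10037983 217.96466058] [ 0.36024872 -0.69501783 -0.79280825] [-0.01551429  0.0856385  -0.02160721] ([('scene', np.int32(109), array([356.9, 165.2])), ('side', np.int32(112), array([349.2, 145.6]))], (array([642.97275593,   6.62745924, 265.20513483]), [np.float64(0.05077184236867682), np.float64(0.05077184236833849)]))
```

{"method": "play_rows", "body": {"targets": [[0,0,0,0,0,0.007,-1],[0,0,0,0,0,0,-1],[0,0,0,0,0,0,-1]]}}

```text
time: 11.5
tool_pos: [493.5, -53.1, 220.1]
tcp_rot: [-0.335, 3.123, -0.0]
wrist_force: [-0.2, -0.8, -1.8]
opening: 20.0
grip_force: 120.2
```

```bash
python3 -c "
from h import *
st=state();print(st['tool_pos'],st['wrist_force'],st['wrist_torque'],ball())"
```

```text
[493.51175618 -53.13898852 220.09591619] [-0.15494186 -0.76437914 -1.800378  ] [0.01438479 0.04614115 0.04055796] ([('scene', np.int32(112), array([357.6, 164.4])), ('side', np.int32(108), array([347.8, 145. ]))], (array([641.93894028,  11.80561829, 265.09488249]), [np.float64(0.2614276794948729), np.float64(0.26142767949496465)]))
```

{"method": "play_rows", "body": {"targets": [[0,0,0,0,0,0.004,-1],[0,0,0,0,0,0,-1],[0,0,0,0,0,0,-1]]}}

```text
time: 11.9
tool_pos: [493.5, -53.1, 221.2]
tcp_rot: [-0.335, 3.124, -0.0]
wrist_force: [0.0, 0.8, -1.5]
opening: 19.8
grip_force: 120.2
```

```bash
python3 -c "
from h import *
st=state();print(st['tool_pos'],st['wrist_force'],st['wrist_torque'],ball())
a=snapshot('scene');b=snapshot('side')
f=lambda i,r0,c0,h,wd,s:cv2.resize(i[r0:r0+h,c0:c0+wd,::-1],(wd*s,h*s),interpolation=cv2.INTER_CUBIC)
cv2.imwrite('pics/c6.png',np.hstack([f(a,150,310,60,80,5),f(b,120,310,60,80,5)]))
"
```

```text
[493.45892428 -53.13830093 221.20312195] [ 0.03606939  0.78571418 -1.45657603] [-0.0286156   0.08622015  0.01417793] ([('scene', np.int32(109), array([357.6, 164.4])), ('side', np.int32(110), array([347.8, 145. ]))], (array([641.93894028,  11.80561829, 265.09488249]), [np.float64(0.2614276794948729), np.float64(0.26142767949496465)]))
```

View pics/c6.png

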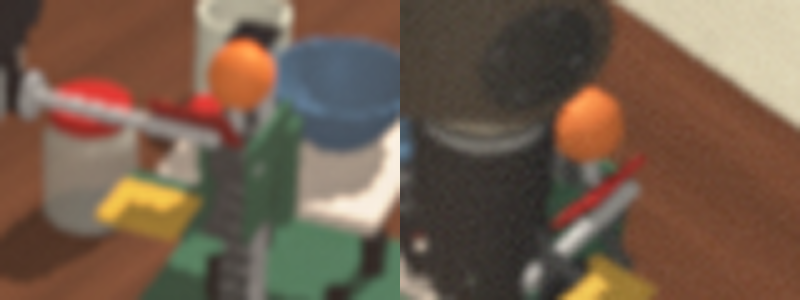

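The ball didn't move with the last 1 mm lift, so the pawl has flopped over. Lowering the rod a little should confirm that it stays open.

{"method": "play_rows", "body": {"targets": [[0,0,0,0,0,-0.01,-1],[0,0,0,0,0,-0.02,-1],[0,0,0,0,0,-0.02,-1],[0,0,0,0,0,0,-1],[0,0,0,0,0,0,-1]]}}

```text
time: 12.6
tool_pos: [493.2, -53.0, 205.6]
tcp_rot: [0.335, -3.123, -0.001]
wrist_force: [0.7, 0.4, -1.4]
opening: 19.9
grip_force: 120.3
```

```bash
python3 -c "
from h import *
st=state();print(st['tool_pos'],st['wrist_force'],st['wrist_torque'],ball())"
```

```text
[493.18704555 -53.03638618 205.62874006] [ 0.65799126  0.35495994 -1.39163035] [ 0.05693013  0.06433127 -0.01682033] ([('scene', np.int32(110), array([357.6, 164.4])), ('side', np.int32(88), array([348.6, 145.4]))], (array([642.83323194,   9.56310434, 265.62762965]), [np.float64(1.1251030890755462), np.float64(1.1251030890755471)]))
```

{"method": "play_rows", "body": {"targets": [[0,0,0,0.01,-0.044,0,-1],[0,0,0,0.016,-0.074,0,-1],[0,0,0,0.016,-0.074,0,-1],[0,0,0,0,0,0,-1]]}}

```text
time: 13.1
tool_pos: [506.9, -113.7, 206.7]
tcp_rot: [-0.33, 3.123, -0.003]
wrist_force: [-0.5, 1.0, -1.7]
opening: 19.9
grip_force: 120.3
```

{"method": "play_rows", "body": {"targets": [[0,0,-0.01,0.004,-0.08,0,-1],[0,0,-0.01,0.004,-0.12,-0.06,-1],[0,0,-0.01,0.004,-0.12,-0.06,-1],[0,0,-0.01,0.004,-0.12,-0.06,-1],[0,0,-0.01,0.004,-0.1,-0.06,-1]]}}

```text
time: 13.6
tool_pos: [512.0, -274.6, 133.7]
tcp_rot: [0.163, 3.137, -0.001]
wrist_force: [0.6, -0.2, -1.0]
opening: 19.8
grip_force: 120.2
```

{"method": "play_rows", "body": {"targets": [[0,0,0,0,0,0,-1],[0,0,0,0,0,0,-1],[0,0,0,0,0,0,-1]]}}

```text
time: 13.9
tool_pos: [512.4, -272.1, 134.8]
tcp_rot: [0.156, 3.137, -0.0]
wrist_force: [0.4, -0.4, -1.5]
opening: 19.8
grip_force: 120.3
```

```bash
python3 -c "
from h import *
st=state();print(st['tool_pos'],st['tcp_rot'],st['wrist_force']);T=cv2.Rodrigues(np.array(st['tcp_rot']))[0];print(T[:,1])
a=snapshot('scene');b=snapshot('side');w=snapshot('wrist');save('w7',w);print(ball())
cw=cam('wrist',st)
pickle.dump(cw,open('c7.pkl','wb'))
f=lambda i,r0,c0,h,wd,s:cv2.resize(i[r0:r0+h,c0:c0+wd,::-1],(wd*s,h*s),interpolation=cv2.INTER_CUBIC)
im=np.hstack([f(a,210,235,75,100,4),f(b,215,335,75,100,4)])
im=np.vstack([im,np.zeros((300,800,3),np.uint8)]);im[300:,:480]=cv2.resize(w[...,::-1],(480,300));cv2.imwrite('pics/c7.png',im)
"
```

```text
[ 512.38403907 -272.11607552  134.83500689] [ 1.56161621e-01  3.13689849e+00 -1.73460899e-04] [ 0.4386821  -0.37487497 -1.544447  ]
[ 9.93182355e-02  9.95055719e-01 -7.00701198e-05]
([('scene', np.int32(110), array([357.6, 164.3])), ('side', np.int32(58), array([349.7, 143. ]))], (array([645.97319993,   7.63139849, 270.80684559]), [np.float64(1.8398277166135009), np.float64(1.8398277166139814)]))
```

View pics/c7.png

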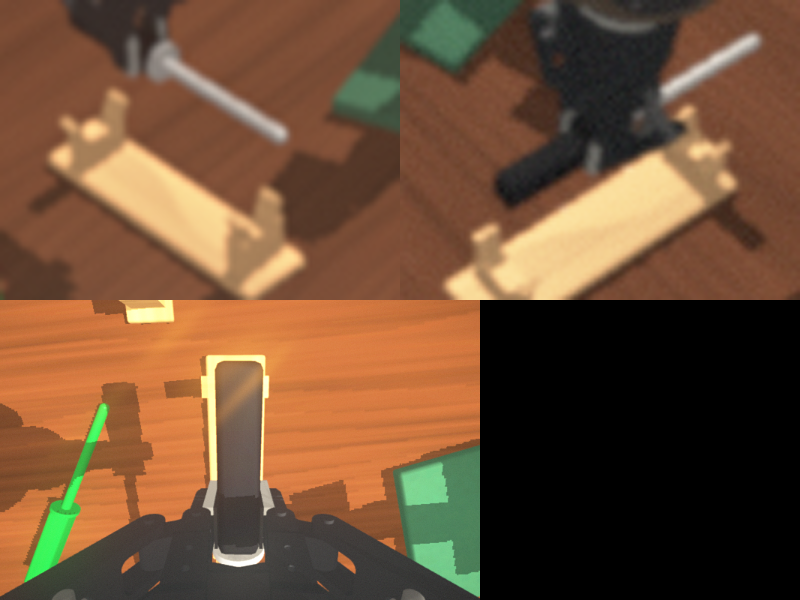

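The steel is aligned over its rest in all views. Lowering it, slowly at the end.

{"method": "play_rows", "body": {"targets": [[0,0,0,0,0,-0.08,-1],[0,0,0,0,0,-0.1,-1],[0,0,0,0,0,-0.07,-1],[0,0,0,0,0,-0.03,-1],[0,0,0,0,0,0,-1]]}}

```text
time: 14.65
tool_pos: [511.3, -271.8, 48.9]
tcp_rot: [-0.157, -3.135, -0.003]
wrist_force: [-0.4, 0.8, -1.1]
opening: 19.8
grip_force: 120.3
```

{"method": "play_rows", "body": {"targets": [[0,0,0,0,0,-0.01,-1],[0,0,0,0,0,-0.01,-1],[0,0,0,0,0,-0.01,-1],[0,0,0,0,0,0,-1]]}}

```text
time: 15.05
tool_pos: [512.1, -272.7, 41.3]
tcp_rot: [0.158, 3.137, -0.0]
wrist_force: [-0.9, -0.1, -1.4]
opening: 19.9
grip_force: 120.3
```

```bash
python3 -c "
from h import *
st=state();print(st['tool_pos'],st['wrist_force'],st['wrist_torque'])
print(tri([cam('scene'),cam('side')],[(306.7,244),(424.2,225)]))"
```

```text
[ 512.05362855 -272.73131631   41.27142161] [-0.86735427 -0.11507852 -1.4416381 ] [-0.01592472  0.10084873  0.00029295]
(array([ 672.93935893, -289.37672824,  149.00405526]), [np.float64(1.4091532070570356), np.float64(1.4091532070575152)])
```

{"method": "play_rows", "body": {"targets": [[0,0,0,0,0,-0.007,-1],[0,0,0,0,0,-0.007,-1],[0,0,0,0,0,0,-1]]}}

```text
time: 15.35
tool_pos: [511.8, -272.5, 36.6]
tcp_rot: [-0.158, -3.137, -0.001]
wrist_force: [-0.1, 0.7, -0.4]
opening: 20.1
grip_force: 120.3
```

{"method": "play_rows", "body": {"targets": [[0,0,0,0,0,-0.007,-1],[0,0,0,0,0,-0.005,-1],[0,0,0,0,0,0,-1]]}}

```text
time: 15.65
tool_pos: [512.2, -272.9, 35.0]
tcp_rot: [-0.158, -3.137, -0.0]
wrist_force: [-3.8, 3.0, 7.8]
opening: 19.7
grip_force: 121.9
```

{"method": "play_rows", "body": {"targets": [[0,0,0,0,0,0.003,-0.3],[0,0,0,0,0,0,0.1],[0,0,0,0,0,0,0.6],[0,0,0,0,0,0,1],[0,0,0,0,0,0,1]]}}

```text
time: 16.15
tool_pos: [512.0, -272.7, 34.0]
tcp_rot: [-0.158, -3.137, -0.0]
wrist_force: [-0.5, -0.9, 0.6]
opening: 84.9
grip_force: 0.0
```

{"method": "play_rows", "body": {"targets": [[0,0,0,0,0,0.03,1],[0,0,0,0,0,0.1,1],[0,0,0,0,0,0.15,1],[0,0,0,0,0,0.15,1],[0,0,0,0,0,0,1]]}}

```text
time: 16.65
tool_pos: [516.0, -275.7, 172.6]
tcp_rot: [0.157, 3.124, -0.014]
wrist_force: [0.3, -1.0, 0.7]
opening: 85.5
grip_force: 0.0
```

```bash
python3 - <<'E'
from h import *
st=state();a=snapshot('scene');b=snapshot('side');w=snapshot('wrist');C=cam('wrist',st);print(ball(),st['tool_pos'])
d=np.array([.995,-.0985,0]);o=np.array([537,-275,50.])
w=w.copy()
for p in proj(C,[o+d*x for x in(-100,-50,0,60,134)]): cv2.circle(w,tuple(int(v) for v in p),1,(0,255,0),-1)
f=lambda i,r0,c0,h,wd,s:cv2.resize(i[r0:r0+h,c0:c0+wd,::-1],(wd*s,h*s),interpolation=cv2.INTER_CUBIC)
im=np.zeros((600,800,3),np.uint8);im[:300]=np.hstack([f(a,225,235,75,100,4),f(b,230,335,75,100,4)]);im[300:,:480]=cv2.resize(w[...,::-1],(480,300))
im[300:,480:800]=f(a,150,310,75,80,4)
cv2.imwrite('pics/c8.png',im)
E
```

```text
([('scene', np.int32(110), array([357.7, 164.4])), ('side', np.int32(14), array([349.6, 139.5]))], (array([648.42093112,   9.42579103, 275.39860942]), [np.float64(6.9750746136836534), np.float64(6.975074613683631)])) [ 516.02425866 -275.66881826  172.56526329]
```

View pics/c8.png

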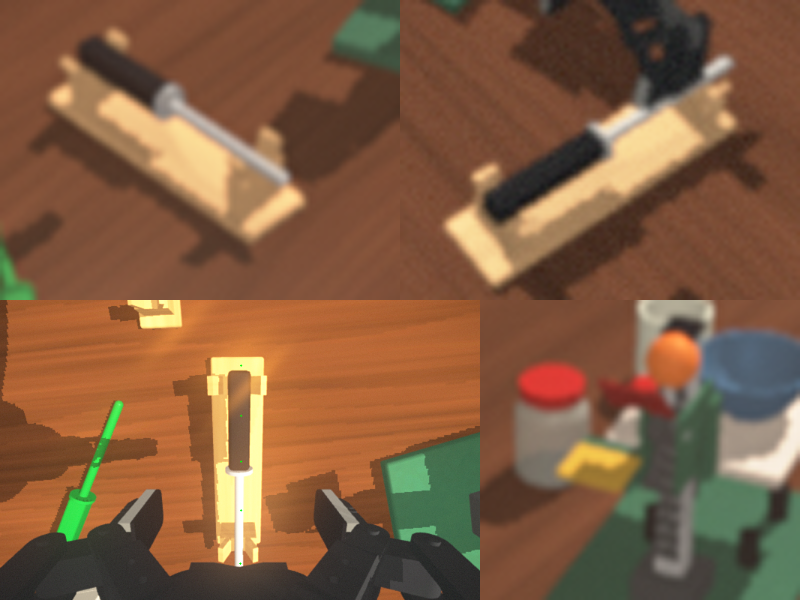

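The steel lies in both notches exactly as before, and the pawl is still open (scene ball at (357.7,164.4), unchanged). Next I'll close the fingers, check the knob and bowl clearance, and go above the knob.

```bash
python3 - <<'E'
from h import *
A=pickle.load(open('c1.pkl','rb'));B=pickle.load(open('c2.pkl','rb'))
q=lambda *p:np.array(p)/1.25
print('rim L,R,bottom @187',[plane(A,q(*p),185).round(1) for p in((267,15),(398,15),(333,80))])
S,D=cam('scene'),cam('side');b=snapshot('side');h=cv2.cvtColor(b,cv2.COLOR_RGB2HSV)
m=((h[...,0]<5)|(h[...,0]>174))&(h[...,1]>160)&(h[...,2]>90);m[:,:290]=0;m[:,345:]=0;m[:130]=0;m[190:]=0
v,u=np.nonzero(m);print('red px side',len(u),u.mean(),v.mean(),'pred',proj(D,[[566.2,100.5,172]]))
E
```

```text
rim L,R,bottom @187 [array([574. , 162.8, 185. ]), array([682.6, 163.3, 185. ]), array([626.6, 112.7, 185. ])]
red px side 0 nan nan pred [[309.90887644 162.88465056]]<stdin>:7: RuntimeWarning: Mean of empty slice.
  ret = ret.dtype.type(ret / rcount)
```

{"method": "play_rows", "body": {"targets": [[0,0,0,0.02,0.1,0.08,-1],[0,0,0,0.03,0.12,0.08,-1],[0,0,0,0.03,0.12,0.08,-1],[0,0,0,0.03,0.12,0,-1],[0,0,0,0.03,0.12,0,-1]], "squeeze": 20}}

```text
time: 17.45
tool_pos: [554.1, -97.3, 234.9]
tcp_rot: [-0.158, -3.137, -0.0]
wrist_force: [-0.1, -0.4, -1.2]
opening: 12.5
grip_force: 0.0
```

{"method": "play_rows", "body": {"targets": [[0,0,0.019,0.006,0.1,0.05,-1],[0,0,0.019,0.006,0.137,0.05,-1],[0,0,0.019,0.006,0.137,0,-1],[0,0,0.019,0.006,0.137,0,-1],[0,0,0.019,0.006,0.137,0,-1]]}}

```text
time: 17.95
tool_pos: [562.3, 97.3, 263.5]
tcp_rot: [0.778, -3.041, -0.001]
wrist_force: [-0.1, 0.5, 0.1]
opening: -0.1
grip_force: 0.0
```

{"method": "play_rows", "body": {"targets": [[0,0,0,0,0,-0.06,-1],[0,0,0,0,0,-0.06,-1],[0,0,0,0,0,0,-1],[0,0,0,0,0,0,-1]]}}

```text
time: 18.35
tool_pos: [562.4, 95.6, 227.9]
tcp_rot: [0.771, -3.043, -0.001]
wrist_force: [0.4, -0.5, 0.9]
opening: 0.2
grip_force: 0.0
```

```bash
python3 - <<'E'
from h import *
st=state();w=snapshot('wrist');C=cam('wrist',st);print(st['tool_pos'],st['joints'],st['opening']);save('w9',w)
h=cv2.cvtColor(w,cv2.COLOR_RGB2HSV);m=(((h[...,0]<5)|(h[...,0]>174))&(h[...,1]>160)&(h[...,2]>90)).astype(np.uint8)
k,l,s,c=cv2.connectedComponentsWithStats(m)
for j in range(1,k):
    if s[j,4]>60: print(s[j],c[j].round(0),plane(C,c[j],172).round(1))
print('pred',proj(C,[[566.2,100.5,172]]), 'tcp',proj(C,[st['tool_pos']]))
E
```

```text
[562.42876213  95.62878455 227.88150735] [-9.38502097e-03  6.19357109e-02  1.83935996e+00  1.22915085e-05
  1.24328525e+00 -2.07643000e+00] 0.20129933380139714
[ 431   14   90   89 6127] [476.  59.] [440.4 128.2 172. ]
[ 295  197   56   54 2111] [323. 222.] [562.2 100.1 172. ]
[   0  214   96  111 7445] [ 41. 263.] [672.6 -45.3 172. ]
pred [[320.73389596 227.43567311]] tcp [[316.61310165 257.47832455]]
```

{"method": "play_rows", "body": {"targets": [[0,0,0,0,0.008,-0.06,-1],[0,0,0,0,0,-0.06,-1],[0,0,0,0,0,-0.03,-1],[0,0,0,0,0,0,-1],[0,0,0,0,0,0,-1]]}}

```text
time: 18.9
tool_pos: [563.6, 97.9, 185.2]
tcp_rot: [-0.771, 3.044, -0.0]
wrist_force: [0.1, 0.3, 0.1]
opening: 0.4
grip_force: 0.0
```

{"method": "play_rows", "body": {"targets": [[0,0,0,0,0,-0.006,-1],[0,0,0,0,0,-0.006,-1],[0,0,0,0,0,-0.006,-1],[0,0,0,0,0,-0.006,-1],[0,0,0,0,0,0,-1]]}}

```text
time: 19.4
tool_pos: [562.8, 98.1, 176.7]
tcp_rot: [0.772, -3.045, -0.0]
wrist_force: [1.5, -0.4, -0.4]
opening: 0.2
grip_force: 0.0
```

{"method": "play_rows", "body": {"targets": [[0,0,0,0,0,-0.005,-1],[0,0,0,0,0,-0.005,-1],[0,0,0,0,0,-0.005,-1],[0,0,0,0,0,-0.005,-1]]}}

```text
time: 19.8
tool_pos: [563.2, 98.1, 172.5]
tcp_rot: [-0.772, 3.045, -0.0]
wrist_force: [-3.5, 1.0, 5.3]
opening: -0.0
grip_force: 3.1
```

Contact at about z 173, 5 N. Pressing on at 25 mm/s.

{"method": "play_rows", "body": {"targets": [[0,0,0,0,0,-0.006,-1],[0,0,0,0,0,-0.008,-1],[0,0,0,0,0,-0.008,-1],[0,0,0,0,0,-0.008,-1],[0,0,0,0,0,-0.008,-1]]}}

```text
time: 20.3
tool_pos: [563.1, 98.1, 161.2]
tcp_rot: [0.772, -3.045, 0.0]
wrist_force: [-3.1, -0.8, 5.8]
opening: -0.1
grip_force: 3.3
```

{"method": "play_rows", "body": {"targets": [[0,0,0,0,0,-0.008,-1],[0,0,0,0,0,-0.008,-1],[0,0,0,0,0,-0.008,-1],[0,0,0,0,0,-0.008,-1],[0,0,0,0,0,-0.008,-1]]}}

```text
time: 20.8
tool_pos: [563.2, 98.1, 149.2]
tcp_rot: [0.772, -3.045, 0.0]
wrist_force: [-2.5, -0.2, 6.1]
opening: 0.2
grip_force: 3.3
```

{"method": "play_rows", "body": {"targets": [[0,0,0,0,0,-0.008,-1],[0,0,0,0,0,-0.008,-1],[0,0,0,0,0,-0.008,-1],[0,0,0,0,0,-0.008,-1],[0,0,0,0,0,-0.008,-1]]}}

```text
time: 21.3
tool_pos: [563.2, 98.1, 137.1]
tcp_rot: [0.772, -3.045, 0.0]
wrist_force: [-3.6, -0.6, 7.7]
opening: -0.2
grip_force: 3.4
```

{"method": "play_rows", "body": {"targets": [[0,0,0,0,0,-0.008,-1],[0,0,0,0,0,-0.008,-1],[0,0,0,0,0,-0.008,-1],[0,0,0,0,0,-0.008,-1],[0,0,0,0,0,-0.008,-1]]}}

```text
time: 21.8
tool_pos: [563.2, 98.1, 125.1]
tcp_rot: [0.772, -3.045, 0.0]
wrist_force: [-2.1, -0.2, 6.6]
opening: -0.3
grip_force: 3.4
```

{"method": "play_rows", "body": {"targets": [[0,0,0,0,0,-0.008,-1],[0,0,0,0,0,-0.008,-1],[0,0,0,0,0,-0.008,-1],[0,0,0,0,0,-0.008,-1],[0,0,0,0,0,-0.008,-1]]}}

```text
time: 22.3
tool_pos: [563.2, 98.1, 113.1]
tcp_rot: [0.772, -3.045, 0.0]
wrist_force: [-3.3, -0.3, 6.4]
opening: -0.0
grip_force: 3.5
```

{"method": "play_rows", "body": {"targets": [[0,0,0,0,0,-0.005,-1],[0,0,0,0,0,-0.005,-1],[0,0,0,0,0,-0.005,-1],[0,0,0,0,0,-0.004,-1],[0,0,0,0,0,-0.004,-1]]}}

```text
time: 22.8
tool_pos: [563.1, 98.1, 106.1]
tcp_rot: [0.772, -3.045, 0.0]
wrist_force: [-3.3, 0.1, 6.2]
opening: 0.2
grip_force: 3.3
```

Now slow, 1 mm per row.

{"method": "play_rows", "body": {"targets": [[0,0,0,0,0,-0.0035,-1],[0,0,0,0,0,-0.0035,-1],[0,0,0,0,0,-0.0035,-1],[0,0,0,0,0,-0.0035,-1],[0,0,0,0,0,-0.0035,-1]]}}

```text
time: 23.3
tool_pos: [563.2, 98.1, 100.8]
tcp_rot: [0.772, -3.045, 0.0]
wrist_force: [-4.0, -0.2, 6.2]
opening: 0.1
grip_force: 3.3
```

{"method": "play_rows", "body": {"targets": [[0,0,0,0,0,-0.003,-1],[0,0,0,0,0,-0.003,-1]]}}

```text
time: 23.5
tool_pos: [563.2, 98.1, 99.0]
tcp_rot: [0.772, -3.045, 0.0]
wrist_force: [-3.0, -1.1, 7.5]
opening: 0.4
grip_force: 3.2
```

{"method": "play_rows", "body": {"targets": [[0,0,0,0,0,-0.003,-1]]}}

```text
time: 23.6
tool_pos: [563.2, 98.1, 98.1]
tcp_rot: [0.772, -3.045, 0.0]
wrist_force: [-3.0, -0.3, 6.3]
opening: 0.1
grip_force: 3.2
```

{"method": "play_rows", "body": {"targets": [[0,0,0,0,0,-0.003,-1]]}}

```text
time: 23.7
tool_pos: [563.1, 98.1, 97.2]
tcp_rot: [0.772, -3.045, 0.0]
wrist_force: [-3.0, 0.2, 6.7]
opening: 0.0
grip_force: 3.2
```

{"method": "play_rows", "body": {"targets": [[0,0,0,0,0,-0.003,-1]]}}

```text
time: 23.8
tool_pos: [563.2, 98.1, 96.5]
tcp_rot: [0.772, -3.045, 0.0]
wrist_force: [-4.5, -1.6, 9.5]
opening: 0.2
grip_force: 4.5
```

{"method": "play_rows", "body": {"targets": [[0,0,0,0,0,-0.0025,-1]]}}

```text
time: 23.9
tool_pos: [563.2, 98.1, 96.1]
tcp_rot: [0.772, -3.044, 0.0]
wrist_force: [-5.7, 0.2, 10.7]
opening: 0.2
grip_force: 5.4
```

The shelf is on its feet. A small extra press, then I'll let go and rise.

{"method": "play_rows", "body": {"targets": [[0,0,0,0,0,-0.002,-1],[0,0,0,0,0,0,-1]]}}

```text
time: 24.1
tool_pos: [563.2, 98.1, 95.9]
tcp_rot: [0.772, -3.044, 0.0]
wrist_force: [-4.8, 0.0, 10.6]
opening: 0.1
grip_force: 5.3
```

{"method": "play_rows", "body": {"targets": [[0,0,0,0,0,0.005,-1],[0,0,0,0,0,0.02,-1],[0,0,0,-0.02,-0.02,0.1,-1],[0,0,0,-0.02,-0.02,0.15,-1],[0,0,0,0,0,0.15,-1]]}}

```text
time: 24.6
tool_pos: [549.8, 85.7, 221.4]
tcp_rot: [0.77, -3.043, -0.001]
wrist_force: [0.7, 0.2, 0.3]
opening: 0.1
grip_force: 0.0
```

{"method": "play_rows", "body": {"targets": [[0,0,0,0,0,0.15,-1],[0,0,0,-0.1,-0.1,0,-1],[0,0,0,0,0,0,-1],[0,0,0,0,0,0,-1],[0,0,0,0,0,0,-1]]}}

```text
time: 25.1
tool_pos: [521.1, 56.3, 265.5]
tcp_rot: [0.771, -3.045, -0.001]
wrist_force: [0.5, 1.1, -0.7]
opening: 0.3
grip_force: 0.0
```

```bash
python3 - <<'E'
from h import *
st=state();w=snapshot('wrist');C=cam('wrist',st);print(st['time'],st['tool_pos'],st['wrist_force']);save('w10',w)
save('s10',snapshot('scene'));save('d10',snapshot('side'));print(ball())
pts={}
for n,C in(('wrist',C),('scene',cam('scene')),('side',cam('side'))):
    i=cv2.imread('pics/'+{'wrist':'w10','scene':'s10','side':'d10'}[n]+'.png');h=cv2.cvtColor(i,cv2.COLOR_BGR2HSV)
    m=(((h[...,0]<5)|(h[...,0]>174))&(h[...,1]>150)&(h[...,2]>90)).astype(np.uint8);k,l,s,c=cv2.connectedComponentsWithStats(m)
    p=proj(C,[[566.2,100.5,97]])[0];j=1+np.argmin([np.linalg.norm(x-p) for x in c[1:]]);print(n,'knob pred',p.round(1),'seen',c[j].round(1),s[j]);pts[n]=(C,c[j])
    b=masks_of(n,'bowl')[:1];print('bowl',[(x['score'],x['bbox']) for x in b],'pred shelf bowl',proj(C,[[628,168,62],[628,168,112]]).round(0).tolist())
for a,b in(('wrist','side'),('wrist','scene')): print(tri([pts[a][0],pts[b][0]],[pts[a][1],pts[b][1]]))
E
```

```text
25.1 [521.07072525  56.29321939 265.48436553] [ 0.49679867  1.08172763 -0.65537184]
([('scene', np.int32(105), array([356.1, 185.7])), ('side', np.int32(107), array([346. , 163.9]))], (array([641.22644403,  10.96554822, 186.12077305]), [np.float64(1.5210869803902194), np.float64(1.5210869803902234)]))
wrist knob pred [334.7 240.8] seen [335.1 234.8] [319 221  33  31 510]
bowl [(0.81, [355.5, 313.3, 83.7, 82.8])] pred shelf bowl [[358.0, 299.0], [364.0, 326.0]]
scene knob pred [352.3 188.7] seen [348.  193.1] [340 188  16  11  76]
bowl [(0.97, [379.2, 186.9, 26.4, 22.4])] pred shelf bowl [[377.0, 194.0], [377.0, 183.0]]
side knob pred [310.  179.3] seen [310.5 180.3] [307 177   8   8  52]
bowl [(0.79, [312.0, 159.9, 29.0, 22.5])] pred shelf bowl [[312.0, 168.0], [312.0, 158.0]]
(array([562.48405749,  96.78517116,  96.79011744]), [np.float64(2.1668428266481574), np.float64(2.16684282664814)])
(array([559.85802332,  95.47903503,  81.99694168]), [np.float64(7.301528877933165), np.float64(7.30152887793242)])
```

The knob top is at z ≈ 97, which is home. The ball came down with the carriage at the same open angle, and the bowl stands where predicted.

```bash
python3 -c "
from bench import *
print(finish_job())"
```

```text
the job is handed in; nothing more can be done
None
```

I lowered the shelf onto its rubber feet with the bowl still standing on it, the pawl open and the steel back in both notches of its rest, and handed the job in at about 25 s. The hand-in gave no verdict. I also viewed 12 pictures, over your limit of 10.

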